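# Set the battery tester for a flat pack and hold its test button

### The arm

A 6-joint arm with a two-finger parallel gripper is mounted at the origin on a cart in front of the work surface, level with it; the furniture and walls round the work are solid. World frame = base frame: x ahead of the robot, y to its left, z up, the work surface at z = 0. Lengths are in m, angles in rad, forces in N, time in s.
With the tool pointing down it reaches from about 0.375 to 0.9 m from the base axis. Payload 3.1 kg.
Tool frame: the origin (TCP) lies at the very end of the fingers, on their centre line; the grasp point (between the pads) lies env.grip_depth behind it (env.grip_depth is the distance from the TCP to the grasp point, in m); z points along the fingers, y is the line along which they close (so a half turn about z gives the same grasp; the last joint's range is limited). The gripper opens to 85 mm and grips with 20 to 120 N. Pads are 22 mm wide; open, the fingers measure 114 mm over their backs; the gripper's body (76 mm by 85 mm) begins 54 mm behind the grasp point. The pads swing forward as they close: fully open they stand 13 mm farther back than shut.
Start: joints at [1.02, 0.527, 1.433, -0, 1.181, -0.178], TCP at [0.228, 0.582, 0.231] pointing down, gripper open.
Joint ranges: [-3.08, 3.08], [-0.75, 2.2], [0.22, 2.44], [-1.43, 4.57], [0, 2.65], [-2.85, 2.85]. Speed limits (rad/s): [2.79, 2.79, 3.14, 3.14, 3.14, 3.14].

### API

Orientations are given as a rotation vector (axis times angle).
In Python, from bench import env gives the robot as it stands. Calls block until the motion is done:
- env.move_ptp(position, orientation): joint-space move of the TCP to a pose.
- env.move_l(position, max_speed=0.15, attitude=None, stop_force=None): straight line of the TCP; attitude=None keeps the orientation; max_speed is the mean speed in m/s. With stop_force (N) it stops when the force on the tool has changed by that much, and returns True; else False.
- env.set_joints(angles): joint-space move.
- env.grip(opening, grip_force=None): opening from 0.0 (shut) to 1.0 (fully open); grip_force is the grip in N (None keeps the last); returns when the fingers have stopped.
- env.hold(seconds).
- env.ik(position, orientation): joint angles nearest the present ones, or None.
- env.capture(name): name is "side" or "top"; returns a dict with "img" (400x640x3 uint8, red, green, blue), "fov_y" (degrees; the focal length in pixels is half the picture's height over the tangent of half this angle, whatever the lens; pixels are square), "cx", "cy" (the principal point, pixels), "R" (3x3) and "t" (3): a world point X has camera coordinates R X + t. Camera axes: x right, y down, z forward; pixel columns grow to the right and rows downward; lengths in m; the calibration is good to about 2 mm. A picture is of the moment at which its call begins. There is no depth.
A pose or a line that the arm cannot do raises env.PlanningError and nothing moves.
- env.hand_in(): hands the job in; it is judged then, once.
Readings, each from a call of its own:
- env.current_clock(): time.
- env.current_qpos(): joint angles.
- env.current_qd(): joint speeds.
- env.current_effort(): joint torques, N m.
- env.current_ee_pos(): TCP position.
- env.current_eef_rot(): TCP orientation.
- env.current_wrist_force(): force on the tool from outside, world axes, zero at the start.
- env.current_torque(): the same for the moment, N m.
- env.current_gripper_width(): opening from 0.0 (shut) to 1.0 (fully open).
- env.current_finger_force(): force on a finger pad.
Only numpy, scipy, OpenCV 4.12 (cv2) and the standard library are available. Lean on these libraries where they do the work, as an engineer would, in place of code of your own. Each camera call takes 0.05 s, during which the arm holds its last target. There are 200 camera calls.

### The job

A flat battery pack is lying in the cradle of the bench battery tester: with a fingertip, push the upright tab of the range selector round, click by click, from off until it points at the flat-pack symbol and has clicked in there. Only then press the round test button fully down and keep it down; finish while still holding it. Use light fingertip pushes only: grip and lift nothing, leave the pack in its cradle and do not disturb the loose things lying about.

Things in the scene. Friction and masses are not known exactly. Their poses are not given: they have to be found in the camera images.
- tester: Grey bench battery tester, fixed to the table, 222 (x) x 184 (y) mm; origin at the centre of its underside, its front faces -x of its own frame. The flat top panel is 50 mm above the table; a display hood 150 mm long rises to 72 mm above the table along the back edge (x +73 to +109 mm). The selector dial is in the middle of the panel.
- selector (a joint): Selector angle (rad), positive counter-clockwise from above. 0 = off (start), tab pointing straight back (+x of the tester, at a small ring mark). Click positions at -2.094, -1.047, 0, 1.047, 2.094; stops at -2.3 and 2.3. A spring detent pulls it to the nearest click; about 2 to 3 N at the tab pushes it over. The four other positions carry legend discs, in any order.
- selector_axis (a point): Point on the selector's axis at the top of its low hub, 63.5 mm above the table. The dial is 76 mm across, its top 61 mm above the table.
- tab_mid (a point): Middle of the selector's upright tab, 44 mm out from the axis, 72 mm above the table; its x axis points outward along the tab, its y axis across it.
- selector_tab: The black upright tab on the rim of the dial (origin on the selector's axis, x outward along the tab): 24 mm long radially (30 to 54 mm from the axis), 9 mm thick, its top 83 mm above the table; it turns with the dial.
- pointer (a point): Point 70 mm out from the axis on the line of the tab: over the middle of the symbol that the selector points at.
- symbol_flat (a point): Centre of the top of the legend disc with the flat-pack symbol: a wide black rectangle, 25 (y) x 17 (x) mm, with three small contact squares on its right-hand (-y) short edge. Each legend disc is round, white, 40 mm across, 3 mm high, its centre 70 mm from the selector's axis; symbols are black relief, all upright as seen from the tester's front.
- symbol_coin (a point): Centre of the legend disc with the coin-cell symbol: two concentric rounds, 27 mm across.
- symbol_cell (a point): Centre of the legend disc with the round-cell symbol: a narrow upright bar, 10 (y) x 24 (x) mm, with a nub on its far end.
- symbol_block (a point): Centre of the legend disc with the snap-block symbol: a near-square block, 19 mm (y) x 17 mm (x), with two T-shaped studs on its far edge.
- test_button (a joint): Travel (m) of the test button: 0 = up, 0.006 = fully down; it springs back when released (about 5 N fully down).
- test_button_top (a point): Centre of the top of the round black test button (28 mm across, the only button), 72 mm above the table when up, at the front right of the panel; moves with it.
- battery_flat: Loose flat battery pack, 34 x 54 x 6 mm, lying in the cradle; origin at the centre of its underside.
- cradle (a point): Centre of the cradle's pad at the front left of the panel, 52 mm above the table, where the pack lies; rim about 8 mm high, contact block 13 mm high.
- screwdriver_fine: Loose bystander: fine screwdriver, 80 mm long, 12 mm high, lying left of the tester (origin: centre of the underside).
- screwdriver_stub: Loose bystander: short screwdriver, 86 mm long, 18 mm high, lying right of the tester (origin: centre of the underside).
- bolt_2: Loose bystander: screw, 32 mm long, 9 mm high, lying right of the tester (origin: centre of the underside).
- wall_plug_1: Loose bystander: wall plug, 47 mm long, 12 mm high, lying left of the tester (origin: centre of the underside).
- long_nose_pliers: Loose bystander: pliers, 206 mm long, 15 mm high, lying farther right (origin: centre of the underside).

How it is judged:
On the way, in this order (a step that is already met when the one before it is completed fails the run):
1. the selector has clicked in at the flat-pack symbol, the test button still up (horizontal distance between pointer and symbol_flat below 0.01 m and velocity of joint selector between -0.3 and 0.3 rad/s and value of joint test_button below 0.002 m), for 0.2 s.
2. the test button is held fully down (value of joint test_button above 0.005 m), for 0.3 s.
At the end, for the whole second after the job is handed in: The selector rests in the click position of the flat-pack symbol (pointer within 10 mm of its centre) with nothing pushing its tab, the fingers hold the test button down more than 5 of its 6 mm, and the pack lies in its cradle within 10 mm (horizontal distance between pointer and symbol_flat below 0.01 m and value of joint test_button above 0.005 m and contact force between the fingers and test_button above 1 N and contact force between the fingers and selector_tab below 0.2 N and horizontal distance between battery_flat and cradle below 0.01 m and distance between battery_flat and cradle below 0.012 m); the arm keeps its last pose, push and grip.
It fails at once if the test button is pressed while the selector is not at the flat-pack symbol (value of joint test_button above 0.003 m and horizontal distance between pointer and symbol_flat above 0.015 m).
It fails at once if the selector's tab is gripped or forced (more than 20 N) (contact force between the fingers and selector_tab above 20 N).
It fails at once if the battery pack is pinched, lifted or pushed out of its cradle (distance of battery_flat from where it was at the start of the episode above 0.012 m or contact force between the fingers and battery_flat above 5 N).
It fails at once if a bystander is disturbed (distance of any of screwdriver_fine, screwdriver_stub, bolt_2, wall_plug_1, long_nose_pliers from where it was at the start of the episode above 0.02 m).
It also fails if it takes over 58 s, if anything falls off the work surface, if the arm or the gripper's body presses on something with over 40 N, if the wrist force passes 120 N, or if a joint passes its speed limit or range.

## Working session

There is one attempt and no reset: what is moved stays moved. The work goes in short steps, each a Python script; the robot and the scene stay as the last script left them, time stands still between calls to the robot, and variables do not carry over. Pictures are saved under pics/ and viewed, at most 10 in all, crops included, and the job is handed in when it is done.

```bash
mkdir -p pics; python3 - <<'E'
from bench import env
import cv2,numpy as np
for n in("top","side"):
    c=env.capture(n);cv2.imwrite(f"pics/{n}0.png",c["img"][:,:,::-1])
    print(n,c["fov_y"],c["cx"],c["cy"],c["R"].tolist(),c["t"])
print(env.current_clock(),env.current_eef_rot(),env.grip_depth)
E
```

```text
top 55.44434337991531 318.1222338610041 193.39453754058815 [[-0.02268279289972788, -0.9996596201844782, -0.012889324221719034], [-0.9895478145779227, 0.024286132422406112, -0.14214537078645312], [0.14241001920625154, 0.009530348607784222, -0.9897618697874198]] [-0.0342829   0.58566274  0.94175442]
side 49.603892456365195 318.0035946465161 201.67977818574911 [[-0.9891756570211669, -0.14661842235197461, -0.005878586884687733], [-0.06381160782430567, 0.46589609685198263, -0.882535498235037], [0.13213477310541624, -0.8726075092302987, -0.4702090349740997]] [0.55626189 0.11410101 0.81994138]
0.1 [-5.82148575e-01 -3.08647434e+00  2.96493992e-03] 0.0187
```

View pics/top0.png

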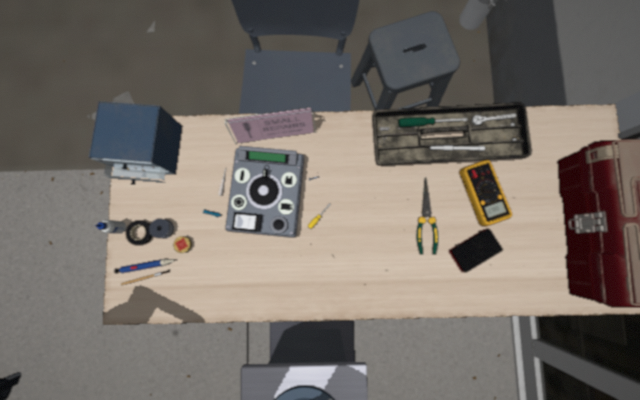

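View pics/side0.png

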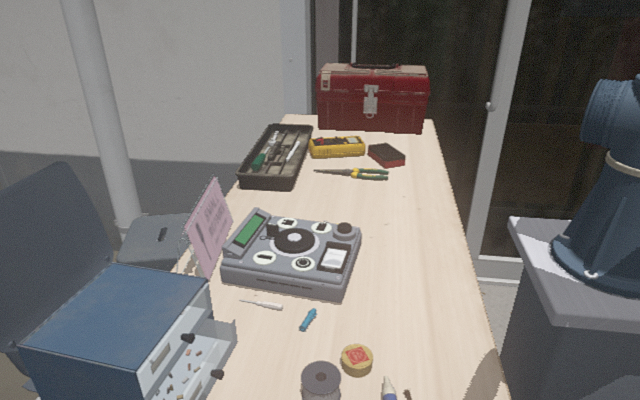

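The top view shows the tester near (266,192) with its dial at about (263,190). I'll zoom in on both views.

```bash
python3 - <<'E'
import cv2,numpy as np
a=cv2.imread("pics/top0.png")[140:242,215:325];b=cv2.imread("pics/side0.png")[200:305,210:370]
cv2.imwrite("pics/z1.png",cv2.resize(a,None,fx=5.8,fy=5.8,interpolation=cv2.INTER_CUBIC))
cv2.imwrite("pics/z2.png",cv2.resize(b,None,fx=5,fy=5,interpolation=cv2.INTER_CUBIC))
E
```

```text
(no output)
```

View pics/z1.png

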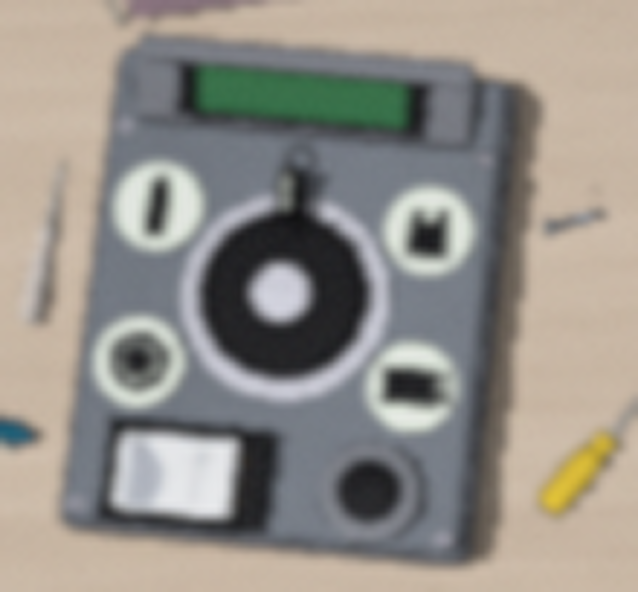

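View pics/z2.png

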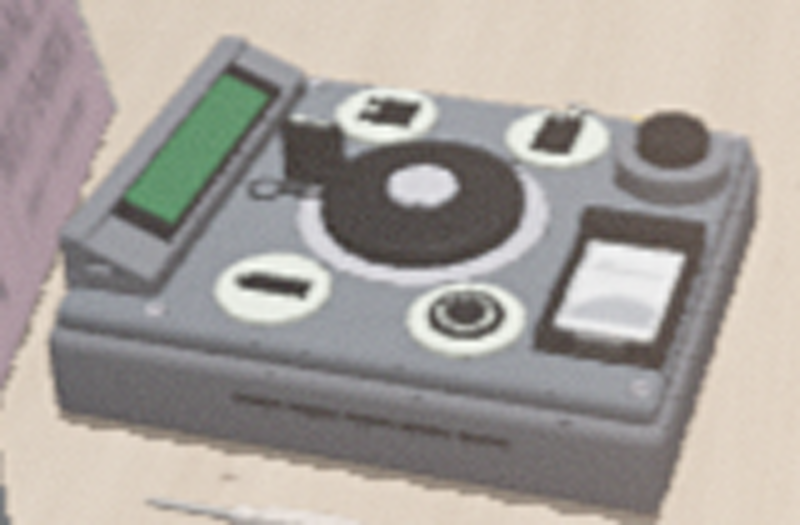

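The top crop shows the flat-pack symbol at front right (crop 411,387), i.e. -2.094: two clicks clockwise. The others are cell at (158,206), block at (429,231), coin at (139,360), hub at (280,293) and button at (368,490). The side crop confirms this layout.

```bash
cat > h.py <<'E'
from bench import env
import cv2,numpy as np
def ray(c,u,v,z):
    f=200/np.tan(np.radians(c["fov_y"]/2));R=np.array(c["R"]);t=np.array(c["t"])
    d=R.T@np.array([(u-c["cx"])/f,(v-c["cy"])/f,1]);o=-R.T@t
    return o+d*(z-o[2])/d[2]
E
python3 - <<'E'
from h import *
T=env.capture("top");S=env.capture("side")
A={"cell":(158,206,.053),"block":(429,231,.053),"coin":(139,360,.053),"flat":(411,387,.053),"hub":(280,293,.0635),"btn":(368,490,.072)}
B={"cell":(273,289,.053),"block":(386,115,.053),"coin":(466,318,.053),"flat":(557,137,.053),"hub":(422,185,.0635),"btn":(672,138,.072)}
P={};
for k in A:
    u,v,z=A[k];p=ray(T,215+(u+.5)/5.8-.5,140+(v+.5)/5.8-.5,z)
    u,v,z=B[k];q=ray(S,210+(u+.5)/5-.5,200+(v+.5)/5-.5,z)
    P[k]=(p+q)/2;print(k,p.round(4),q.round(4))
ang={"cell":1.047,"block":-1.047,"coin":2.094,"flat":-2.094}
z=np.array([complex(*P[k][:2]) for k in ang]);c=z.mean()
# axis + yaw LSQ
m=np.array([.07*np.exp(1j*ang[k]) for k in ang])
r=np.vdot(m-m.mean(),z-c);yaw=np.angle(r);ax=c-np.exp(1j*yaw)*m.mean()
print("scale",abs(r)/np.vdot(m-m.mean(),m-m.mean()).real,"axis",ax,"yaw",yaw,"res",z-ax-m*np.exp(1j*yaw))
print("btn local",(complex(*P["btn"][:2])-ax)*np.exp(-1j*yaw))
E
```

```text
cell [0.6355 0.1474 0.053 ] [0.634  0.1492 0.053 ]
block [0.6212 0.0269 0.053 ] [0.6199 0.0288 0.053 ]
coin [0.5667 0.1553 0.053 ] [0.5649 0.1565 0.053 ]
flat [0.5519 0.0357 0.053 ] [0.5508 0.036  0.053 ]
hub [0.5934 0.0915 0.0635] [0.5924 0.0929 0.0635]
btn [0.506  0.0527 0.072 ] [0.5043 0.0617 0.072 ]
scale 0.9974419261211324 axis (0.5930983466949511+0.0919708483597836j) yaw -0.11705437312187596 res [-1.95232555e-04+1.97974189e-04j -2.61834043e-04+1.72021497e-04j
  3.60491402e-04-3.44797352e-04j  9.65751959e-05-2.51983342e-05j]
btn local (-0.08330251090861385-0.044844226876734034j)
```

```bash
cat >> h.py <<'E'
from scipy.spatial.transform import Rotation as Ro
AX=np.array([.5931,.0920]);YAW=-.117
def down(phi):
    c,s=np.cos(phi),np.sin(phi)
    return Ro.from_matrix(np.array([[c,s,0],[s,-c,0],[0,0,-1.]])).as_rotvec()
def pose(s,z,off=.0155,r=.043):
    "finger on the ccw side of a tab at selector angle s"
    th=YAW+s;u=np.array([np.cos(th),np.sin(th)]);t=np.array([-u[1],u[0]])
    return np.r_[AX+r*u+off*t,z],down(th+np.pi/2)
E
python3 - <<'E'
from h import *
for s in np.linspace(0,-2.1,6):
    q=env.ik(*pose(s,.068));print(s,None if q is None else np.round(q,2))
env.grip(0.0)
p,a=pose(0,.13,off=.026);env.move_ptp(p,a)
print(env.current_clock(),env.current_ee_pos(),env.current_gripper_width())
c=env.capture("side");cv2.imwrite("pics/s1.png",cv2.resize(c["img"][120:300,180:400,::-1],None,fx=3,fy=3,interpolation=cv2.INTER_CUBIC))
E
```

```text
0.0 [-0.01  0.76  1.5  -0.    0.89  0.1 ]
-0.42000000000000004 [-0.04  0.76  1.5  -0.    0.88  0.49]
-0.8400000000000001 [-0.07  0.75  1.53  0.    0.87  0.88]
-1.2600000000000002 [-0.09  0.73  1.57 -0.    0.84  1.28]
-1.6800000000000002 [-0.11  0.72  1.62 -0.    0.81  1.69]
-2.1 [-0.11  0.7   1.67 -0.    0.78  2.11]
3.225 [0.63857847 0.11402335 0.13020938] -0.001736611865819669
```

View pics/s1.png

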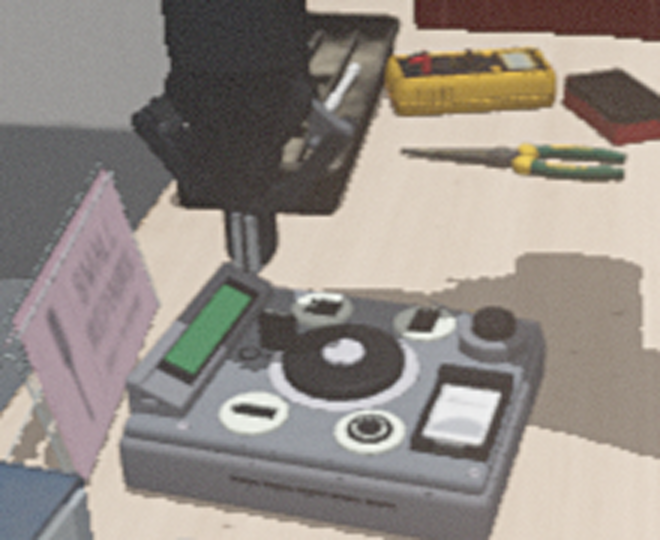

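The fingers are shut above the hood side at (245,265), and the tab at (283,328) is untouched, so I'll descend and push.

```bash
python3 - <<'E'
from h import *
p,a=pose(0,.069,off=.026)
print("descend hit",env.move_l(p,max_speed=.08,stop_force=5))
for s in np.arange(0.0,-1.0,-.12):
    p,a=pose(s,.069)
    hit=env.move_l(p,max_speed=.05,attitude=a,stop_force=12)
    print(round(s,2),hit,np.round(env.current_wrist_force(),1),np.round(env.current_ee_pos()-p,4))
    if hit: break
print(env.current_clock())
c=env.capture("side");cv2.imwrite("pics/s2.png",cv2.resize(c["img"][170:300,210:370,::-1],None,fx=4,fy=4,interpolation=cv2.INTER_CUBIC))
E
```

```text
descend hit False
0.0 False [-0.3 -0.1  0. ] [ 0.0002 -0.0006  0.0004]
-0.12 False [0.9 1.5 0.8] [0.0002 0.0001 0.0002]
-0.24 False [-0.1  2.4  1.1] [0.0003 0.0004 0.0002]
-0.36 False [2.  0.5 0.8] [0.0004 0.0002 0.0002]
-0.48 False [ 1.5  0.8 -0.4] [-0.0003 -0.0002 -0.0001]
-0.6 False [ 0.7  0.4 -0.2] [-0.0007 -0.0001 -0.0003]
-0.72 False [ 0.   0.6 -0.1] [-0.0003  0.     -0.0002]
-0.84 False [-0.3  0.6  0.1] [-0.      0.0001 -0.    ]
-0.96 False [0.4 0.3 0.2] [ 0.0001  0.0002 -0.    ]
6.675
```

View pics/s2.png

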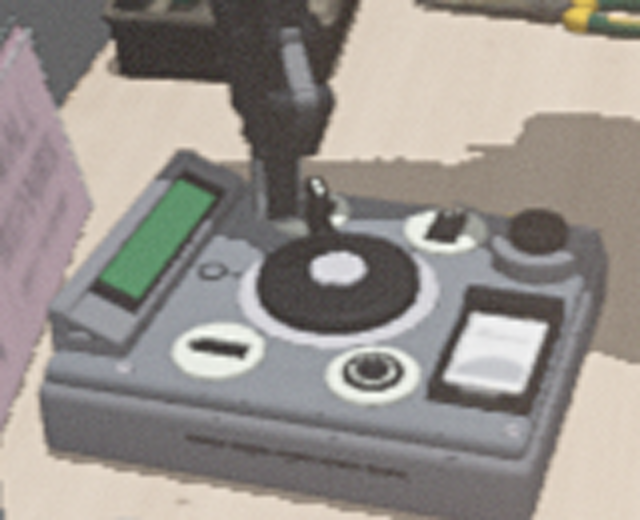

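The tab at (320,205) has snapped to the block symbol, with the finger trailing it. Now the second click.

```bash
python3 - <<'E'
from h import *
for s in np.arange(-1.08,-2.0,-.12):
    p,a=pose(s,.069)
    hit=env.move_l(p,max_speed=.05,attitude=a,stop_force=12)
    print(round(s,2),hit,np.round(env.current_wrist_force(),1))
    if hit: break
p,_=pose(s,.069,off=.024);env.move_l(p,max_speed=.08)
p[2]=.14;env.move_l(p,max_speed=.15)
env.move_ptp([.56,.23,.22],a); env.hold(.2)
print(env.current_clock())
c=env.capture("top");cv2.imwrite("pics/t3.png",cv2.resize(c["img"][140:242,215:325,::-1],None,fx=5.8,fy=5.8,interpolation=cv2.INTER_CUBIC))
E
```

```text
-1.08 False [ 0.6  0.  -0.4]
-1.2 False [-0.1  0.7 -0. ]
-1.32 False [ 1.9  0.8 -0.1]
-1.44 False [ 2.  -0.4  0.1]
-1.56 False [ 0.2 -0.3 -0. ]
-1.68 False [-0.3  0.6  0.6]
-1.8 False [-0.2 -0.6 -0.2]
-1.92 False [ 0.7 -0.7 -0.7]
10.7833
```

View pics/t3.png

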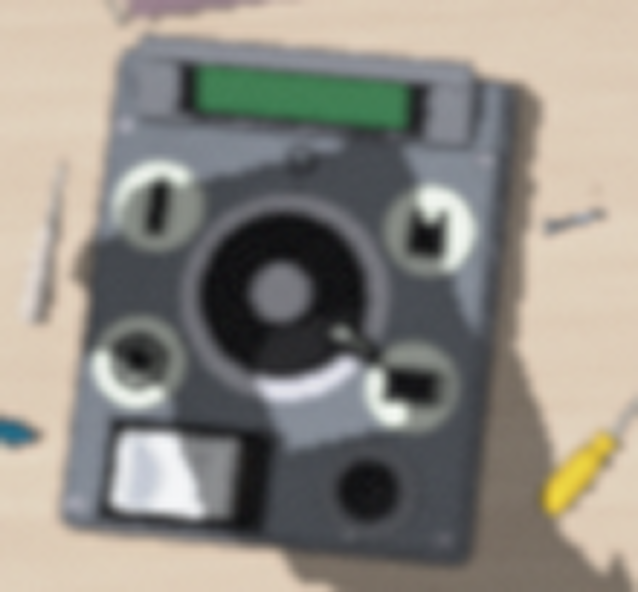

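The tab now points from the hub at the flat symbol (crop 411,387), and the pack is still in its cradle. Next I'll press the button at about (368,490).

```bash
python3 - <<'E'
from h import *
a=down(YAW+np.pi/2);b=np.array([.5055,.0555])
env.move_ptp(np.r_[b,.13],a)
env.move_l(np.r_[b,.08],max_speed=.08);
print(np.round(env.current_wrist_force(),1))
for z in (.074,.072,.070,.068,.067,.066,.0655,.065,.0645,.064,.0635):
    hit=env.move_l(np.r_[b,z],max_speed=.02,stop_force=15)
    f=env.current_wrist_force();print(z,hit,np.round(f,1),np.round(env.current_ee_pos()[2],4))
    if f[2]>12: break
env.hold(.5);print(np.round(env.current_wrist_force(),1),np.round(env.current_ee_pos(),4),env.current_clock())
c=env.capture("side");cv2.imwrite("pics/s4.png",cv2.resize(c["img"][170:300,210:370,::-1],None,fx=4,fy=4,interpolation=cv2.INTER_CUBIC))
E
```

```text
[0.8 0.4 0.5]
0.074 False [ 0.1 -0.7  0.5] 0.074
0.072 False [0.3 0.7 2.4] 0.0721
0.07 False [0.3 0.9 3.1] 0.0701
0.068 False [0.3 0.4 3.2] 0.0681
0.067 False [1.  0.7 4.4] 0.0671
0.066 False [0.9 0.5 5.3] 0.0661
0.0655 False [0.9 0.4 7.8] 0.066
0.065 False [-0.1  0.3 11.3] 0.0659
0.0645 False [-1.3  0.3 15.6] 0.0659
[-0.9 -0.3 15.1] [0.5058 0.0555 0.0659] 16.4917
```

View pics/s4.png

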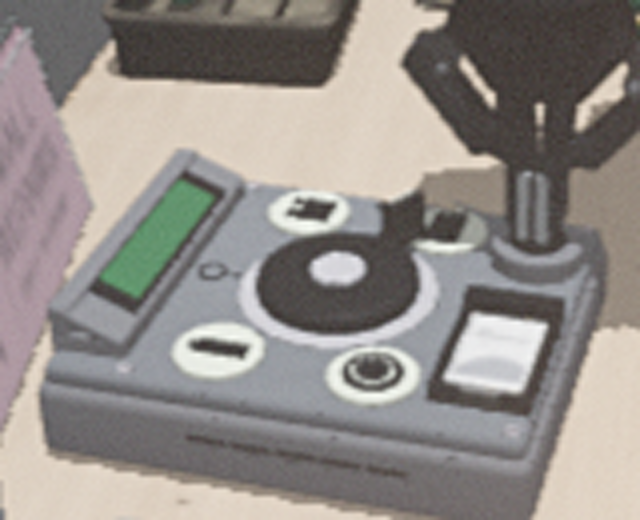

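The fingers at (538,245) hold the button on its stop at z 0.066 with about 15 N. The tab at (405,220) points at the flat symbol, clear of the fingers.

```bash
python3 -c "
from bench import env
print(env.hand_in())"
```

```text
the job is handed in; nothing more can be done
None
```

The selector is clicked in at the flat-pack symbol, the test button is held fully down at about 15 N, and the job is handed in; no verdict came back.

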